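# Set the bag funnel to the tape mark and clamp it

### The arm

A 6-joint arm with a two-finger parallel gripper is mounted at the origin on the work surface. World frame = base frame: x ahead of the robot, y to its left, z up, the work surface at z = 0. Lengths are in m, angles in degrees, forces in N, time in s.
With the tool pointing down it reaches from about 0.25 to 0.725 m from the base axis. Payload 9.7 kg.
Tool frame: the origin (TCP) lies on the centre line of the jaws, within the pads' length; the fingertips stand 19 mm ahead of it and the grasp point (between the pads) is the TCP; z points along the fingers, y is the direction in which the jaws open and shut (so a half turn about z gives the same grasp; the last joint's range is limited). The gripper opens to 85 mm and grips with 20 to 120 N. Pads are 22 mm wide; open, the fingers measure 114 mm over their backs; the gripper's body (76 mm by 85 mm) begins 54 mm behind the grasp point. The pads swing forward as they close: fully open they stand 13 mm farther back than shut.
Start: joints at [64.286, 4.979, 10.078, 95.1, 0, 90], TCP at [0.239, 0.496, 0.214] pointing down, gripper open.
Joint ranges: [-179.16, 179.16], [-48.56, 103.87], [-65.8, 70.77], [-126.05, 130.52], [-82.76, 87.17], [-180, 180]. Speed limits (degrees/s): [127.2, 127.2, 147.25, 180, 180, 180].

### API

Orientations are given as [roll, pitch, yaw] about the fixed x, y, z axes, in that order (R = Rz(yaw) Ry(pitch) Rx(roll)).
In Python, from workcell import bot gives the robot as it stands.
- The arm moves only by the tool servo_tool, never from a script. Its argument "motion" is a list that holds one entry, the list of rows, each a list of 6 numbers: the shift along the tool's x, y, z in mm, then the turn, a rotation vector about the tool's x, y, z in rad. A call has 1 to 5 rows; each row shifts and turns the commanded pose from where the row before left it, along the tool's axes as they then stand; what a row does not reach is not made up. A row lasts 1/10 s, in which the tool goes at most 50 mm and 8.59 degrees, less where a joint would pass 70% of its speed; a pose out of reach is approached as far as the arm can. A call is refused whole if a number of a shift passes 50 or a number of a turn 0.15, either way. A call with a gripper value outside its range is refused whole. "gripper" is the finger opening in mm, from 0 to 85.4, set as the call begins (left out, the last holds). The fingers move at their own pace and stop on an object; "newtons" is the grip in N (left out, the last holds). Time passes only in rows, so rows that do not move let the fingers close. It gives the time, the measured TCP pose, the force and the opening at its end, in the units of the state.
- bot.get_obs(): the state, without advancing time (a new reading comes with each control period).
- bot.camera(name): name is "scene" or "top" or "wrist"; returns a dict with "color" (400x640x3 uint8, red, green, blue), "fx", "fy", "cx", "cy" (pixels), "R" (3x3) and "t" (3): a world point X has camera coordinates R X + t. Camera axes: x right, y down, z forward; pixel columns grow to the right and rows downward; lengths in m; the calibration is good to about 2 mm. A picture is of the moment at which its call begins. There is no depth.
- bot.job_done(): hands the job in, once; it reports no verdict.
Trained networks look in a picture, given as the dict that the camera call returned (one of the last four; its "shot" number tells which), for a name from the list of things; names that differ only in an ending like _2 or _b are one class to them, and where a whole thing is asked for, a point or a joint stands for the part that bears it (a point fixed in the world has none). Each returns a list of dicts, best first, with "confidence" (0 to 1); they miss things now and then, are a little off and sometimes report something else, mostly with a low value. They report only what shows in the picture. A call takes as long as a camera call.
- bot.look_for(picture, label): "rect" ([left, top, width, height] in pixels, round what is visible of it).
The state is a dict: "time": time; "q": joint angles; "qd": joint speeds; "joint_efforts": joint torques, N m; "ee_pos": TCP position; "tcp_rot": TCP orientation; "wrist_force": force on the tool from outside, world axes, zero at the start; "torque": the same for the moment, N m; "opening": finger opening in m.
Only numpy, scipy, OpenCV 4.12 (cv2) and the standard library are available. Lean on these libraries where they do the work, as an engineer would, in place of code of your own. Each camera call takes 0.05 s, during which the arm holds its last target.

### The job

Get the bag filling stand ready: take the sliding sleeve that carries the funnel by its cam lever, raise it up the column until the sleeve's top edge meets the lower edge of the black tape band, then hold it there, without letting it drop or shift, while you swing the lever all the way shut. Do not tighten the lever anywhere but at the mark, and leave the other things on the bench where they are. Finish still gripping the lever, with the sleeve at the mark and the lever shut: do not let go.

Things in the scene. Friction and masses are not known exactly. Their poses are not given: they have to be found in the camera images.
- stand: Bag filling stand, fixed to the bench: foot plate 150 x 120 x 10 mm and an upright square steel column 30 x 30 mm, 420 mm tall, engraved with thin graduation lines. Origin on the column's axis at bench height, z up. The stand's -x side is its front (the lever side, roughly towards the robot), +y is the side of the funnel and the scale.
- slide: Aluminium sleeve, 42 x 42 mm, 60 mm tall, sliding on the column (140 mm travel); carries the cam lever in front and a steel funnel (156 mm rim) on its +y side; 0.55 to 0.85 kg in all. Origin on the column's axis at the sleeve's TOP EDGE, axes as the stand's. Lever open and not held, it slides down onto a stop (top edge 230 mm above the bench); the shut lever locks it.
- mark: The length mark: a band of black tape 8 mm high round the column, 50 to 110 mm above the sleeve's top edge at the start. Origin on the column's axis at the band's LOWER EDGE, where the sleeve's top edge belongs.
- lever (a joint): Cam lever angle about its upright pin in the sleeve, rad. 0 = fully open (points out to the stand's front, -x); grows as it swings, level, anticlockwise seen from above towards the stand's -y side; 1.30 = fully shut, at its stop. Stays where it is left. Almost free up to 0.45; beyond that the cam bears on the column and shutting takes some 5 to 8 N at the handle.
- lever_grip (a point): Centre of the lever's flat steel handle, 95 mm from the pin, to grip it by: 14 mm thick (level, across the lever), 24 mm high (12 mm above and below this point), from 51 to 135 mm from the pin. The frame turns with the lever: -x points along the lever away from the pin, y across its thickness, z up.
- lever_pin (a point): Centre of the lever's pin, the upright axis it swings about, at the height of the handle's centre: 27 mm in front (-x) of the column's axis and 30 mm below the sleeve's top edge. It rises with the sleeve.
- scale: Bench scale standing below the funnel, 300 x 260 mm, pan 77 mm high, fixed. Origin under the middle of its body.
- tape_roll: Bystander: roll of tape lying flat near the stand, 84 mm across, 24 mm high. Origin at its underside.
- tub: Bystander: closed round white food tub beside the stand, 116 mm across, 70 mm high. Origin at its underside.
- scoop: Bystander: steel scoop lying in front of the scale, some 250 mm long, 70 mm high. Origin at the bench below the bottom of its cup.
- lid_stack: Bystander: stack of round white lids, 116 mm across, 35 mm high. Origin at its underside.
- spray: Bystander: spray bottle, 74 mm across, 195 mm high. Origin at its underside.
- brush: Bystander: cleaning brush lying on the bench. Origin at its underside.
- bowl: Bystander: open steel bowl, 170 mm across, 70 mm high. Origin at its underside.

How it is judged (in metres and radians):
On the way:
1. the sleeve is raised to the mark, its top edge within 7 mm of the band's lower edge, with the lever still open (below 0.7 rad) (z of slide in the frame of mark between -0.007 and 0.007 m and value of joint lever below 0.7 rad), for 0.2 s.
At the end, for the whole second after the job is handed in: The sleeve's top edge is within 7 mm of the tape band's lower edge, the cam lever is shut (joint beyond 1.15 rad), the sleeve is at rest, and the fingers still hold it by its lever (contact force above 4 N) (z of slide in the frame of mark between -0.007 and 0.007 m and value of joint lever above 1.15 rad and contact force between the fingers and slide above 4 N and linear speed of slide below 0.02 m/s); the arm keeps its last pose, push and grip.
It fails at once if the lever is tightened (beyond 0.8 rad) with the sleeve more than 12 mm off the mark (value of joint lever above 0.8 rad and (z of slide in the frame of mark above 0.012 m or z of slide in the frame of mark below -0.012 m)).
It fails at once if the sleeve is dropped (faster than 0.6 m/s) (linear speed of slide above 0.6 m/s).
It fails at once if a bystander is moved by more than 40 mm (distance of any of tape_roll, tub, scoop, lid_stack, spray, brush, bowl from where it was at the start of the episode above 0.04 m).
It also fails if it takes over 32 s, if anything falls off the work surface, if the arm or the gripper's body presses on something with over 40 N, if the wrist force passes 120 N, or if a joint passes its speed limit or range.

## Working session

There is one attempt and no reset: what is moved stays moved. The work goes in short steps, Python scripts to look and compute and a tool call to move; the robot and the scene stay as the last step left them, time stands still between calls to the robot, and variables do not carry over. Pictures are saved under pics/ and viewed, and the job is handed in when it is done.

Besides the shell and the picture viewer there is one more tool, called after ">>>" by a JSON object that holds its "op" and its "data". servo_tool: Moves the arm, as the interface text tells. Its arguments: {"type":"object","properties":{"motion":{"type":"array","items":{"type":"array","items":{"type":"array","items":{"type":"number"}}}},"gripper":{"type":"number"},"newtons":{"type":"number"}},"required":["motion"]}

```bash
ls; mkdir -p pics; python3 - <<'E'
from workcell import bot
import cv2
o=bot.get_obs(); print({k:(v if not hasattr(v,'round') else v) for k,v in o.items()})
for n in ["scene","top","wrist"]:
    c=bot.camera(n); cv2.imwrite(f"pics/{n}0.png",c["color"][:,:,::-1]); print(n,c["fx"],c["fy"],c["cx"],c["cy"],c["R"],c["t"])
    for l in ["stand","slide","mark","lever","scale","spray","tub"]:
        r=bot.look_for(c,l); print(l,[(x["rect"],round(x["confidence"],2)) for x in r[:2]])
E
```

```text
pics
{'time': 0.0, 'q': array([6.42866865e+01, 5.01251591e+00, 1.00369945e+01, 9.50989303e+01,
       2.11218072e-03, 8.99986718e+01]), 'qd': array([ 0.00916719,  0.0650923 , -0.04817623, -0.07617223, -0.00549584,
        0.04730012]), 'joint_efforts': array([ 6.71462954e-05, -5.20375943e+01,  4.64816666e+01,  1.59639685e-02,
        1.21993157e-04, -1.16045865e-05]), 'ee_pos': array([0.23851811, 0.4953351 , 0.21379224]), 'tcp_rot': array([-1.79925548e+02, -2.11390483e-03,  1.54288012e+02]), 'wrist_force': array([0.39987288, 0.56873592, 0.51767494]), 'torque': array([-0.01030408, -0.04825048, -0.00376901]), 'opening': 0.08508292402483535}
scene 445.0040587944715 445.0040587944715 315.48835840278423 194.43493651313858 [[-0.80485354  0.59344122 -0.00618931]
 [ 0.37099032  0.49496007 -0.78573578]
 [-0.46322454 -0.63469839 -0.61853131]] [ 0.40658348 -0.05687165  1.70276565]
stand [([261.2, 124.6, 92.0, 136.1], 0.69)]
slide [([278.4, 171.6, 77.2, 86.4], 0.71)]
mark []
lever [([297.2, 172.6, 38.2, 19.3], 0.57)]
scale [([260.4, 234.6, 128.5, 101.8], 0.7), ([244.9, 189.8, 35.0, 38.5], 0.42)]
[... 321 characters left out ...]
0396109  0.53949855 1.56386444]
stand [([240.5, 128.8, 112.0, 90.8], 0.82)]
slide [([238.2, 131.1, 96.3, 88.1], 0.79), ([230.4, 217.6, 76.9, 31.2], 0.41)]
mark []
lever [([330.1, 177.6, 7.2, 42.7], 0.49)]
scale [([234.0, 130.1, 83.1, 96.1], 0.93)]
spray [([167.7, 156.0, 28.6, 31.4], 0.56), ([138.4, 205.1, 53.6, 51.8], 0.39)]
tub [([362.0, 155.7, 32.9, 34.1], 0.77)]
wrist 339.37196240780787 339.37196240780787 323.3664137549193 196.66730756686997 [[ 0.43426605  0.90078396  0.00111661]
 [ 0.86377144 -0.41677344  0.28319393]
 [ 0.25556193 -0.12201701 -0.95906202]] [-0.55111789 -0.03641979  0.37831388]
stand []
slide []
mark []
lever []
scale [([361.9, 237.3, 162.9, 135.7], 0.66)]
spray []
tub []
```

```bash
python3 - <<'E'
import cv2
s=cv2.imread("pics/scene0.png"); cv2.imwrite("pics/s0c.png",cv2.resize(s[100:360,200:440],None,fx=2.3,fy=2.3,interpolation=cv2.INTER_CUBIC))
s=cv2.imread("pics/scene0.png"); cv2.imwrite("pics/s0d.png",cv2.resize(s[110:200,270:370],None,fx=6,fy=6,interpolation=cv2.INTER_CUBIC))
s=cv2.imread("pics/top0.png"); cv2.imwrite("pics/t0d.png",cv2.resize(s[120:230,280:380],None,fx=5,fy=5,interpolation=cv2.INTER_CUBIC))
E
```

```text
(no output)
```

View pics/scene0.png

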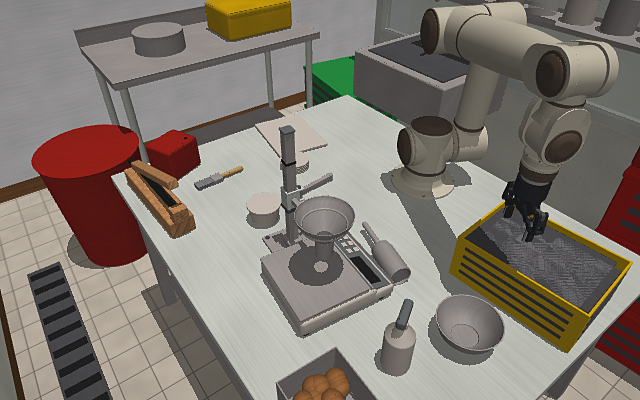

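View pics/s0d.png

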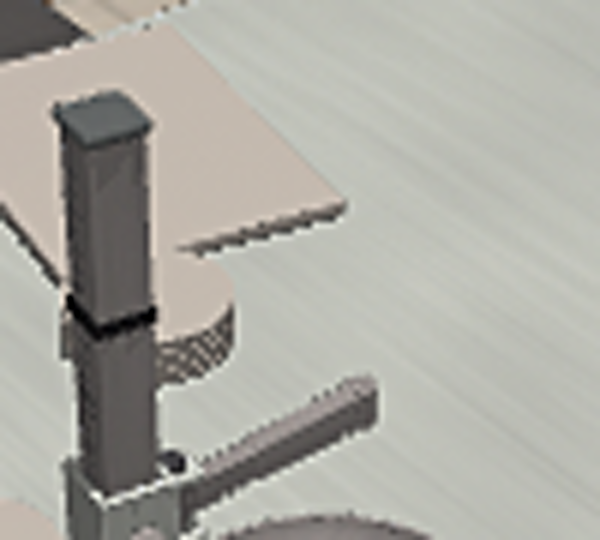

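View pics/top0.png

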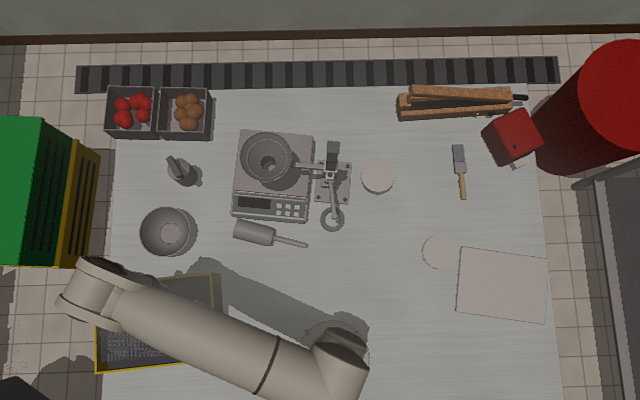

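View pics/t0d.png

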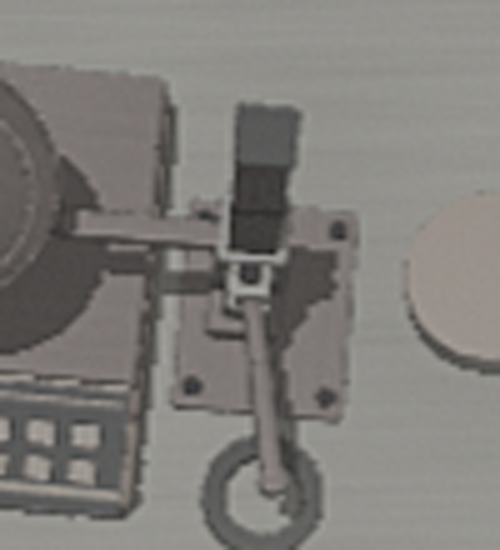

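View pics/wrist0.png

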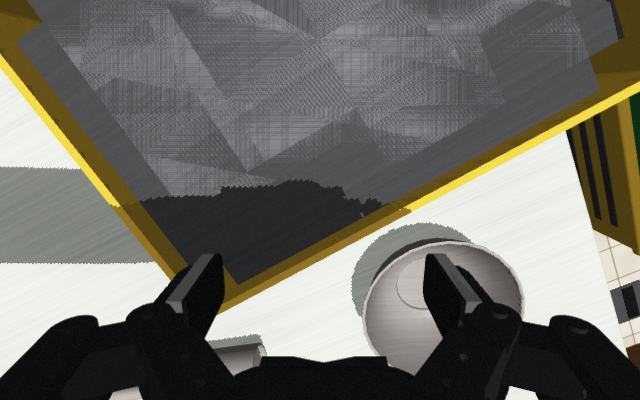

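```bash
cat > h.py <<'E'
import numpy as np, cv2
from workcell import bot
def proj(c,X): 
    p=c["R"]@np.asarray(X)+c["t"]; return np.array([c["fx"]*p[0]/p[2]+c["cx"],c["fy"]*p[1]/p[2]+c["cy"]])
def at_z(c,u,v,z):
    d=np.array([(u-c["cx"])/c["fx"],(v-c["cy"])/c["fy"],1.]); R=c["R"]; o=-R.T@c["t"]; d=R.T@d
    return o+d*(z-o[2])/d[2]
def Rz(a): return np.array([[np.cos(a),-np.sin(a),0],[np.sin(a),np.cos(a),0],[0,0,1]])
E
python3 - <<'E'
from h import *
from scipy.optimize import least_squares
s=bot.camera("scene"); t=bot.camera("top")
S=lambda u,v:(270+u/6,110+v/6); T=lambda u,v:(280+u/5,120+v/5)
for n,p in dict(bl=(207,213),br=(338,230),fl=(192,386),fr=(326,397)).items(): print(n,at_z(t,*T(*p),.012).round(4))
print("tip",at_z(t,*T(272,485),.212)[:2],"root",at_z(t,*T(254,300),.212)[:2],"pin",at_z(t,*T(250,275),.23)[:2])
def f(x):
    P=np.array([x[0],x[1],0]);r=[];R=Rz(x[2])
    for (a,b,h,uv) in [(.021,-.021,.23,(68,462)),(.021,.021,.23,(105,497)),(-.021,.021,.23,(186,470)),(.015,-.015,x[3],(70,308)),(.015,.015,x[3],(103,335)),(-.015,.015,x[3],(156,320))]:
        r.append(proj(s,P+R@[a,b,h])-S(*uv))
    for (a,b,h,uv) in [(-.021,.021,.23,(222,255)),(-.021,-.021,.23,(283,258)),(-.015,.015,.42,(237,165)),(-.015,-.015,.42,(297,162))]:
        r.append(proj(t,P+R@[a,b,h])-T(*uv))
    return np.concatenate(r)
z=least_squares(f,[.6,0,0,.3]); print(z.x, f(z.x).round(1))
for l,z0 in dict(tape_roll=.012,tub=.035,scoop=.03).items():
    for r in bot.look_for(t,l)[:2]:
        q=r["rect"]; print(l,r["confidence"],at_z(t,q[0]+q[2]/2,q[1]+q[3]/2,z0).round(3))
E
```

```text
bl [0.6598 0.0172 0.012 ]
br [ 0.6452 -0.0748  0.012 ]
fl [0.5359 0.031  0.012 ]
fr [ 0.5258 -0.0619  0.012 ]
tip [ 0.43627051 -0.01299678] root [ 0.55121462 -0.00573192] pin [ 0.56279682 -0.00304704]
[ 0.59219068 -0.00477575 -0.00551886  0.31844804] [-1.5 -0.5  0.3  0.9 -1.1  0.  -0.6  0.1 -0.2  0.6  0.  -0.6 -0.9  1.4
  0.7  0.6 -0.3  0.3 -1.   0.7]
tub 0.75 [ 0.603 -0.177  0.035]
tub 0.48 [0.603 0.186 0.035]
scoop 0.65 [0.419 0.198 0.03 ]
scoop 0.6 [0.425 0.55  0.03 ]
```

```bash
cat >> h.py <<'E'
from scipy.spatial.transform import Rotation as Ro
def rel(target,yaw,o=None):
    o=o or bot.get_obs(); R=Ro.from_euler('xyz',o["tcp_rot"],degrees=True)
    d=R.inv().apply(np.array(target)-o["ee_pos"])*1000
    w=(R.inv()*Ro.from_euler('xyz',[180,0,yaw],degrees=True)).as_rotvec()
    return d.round(1),w.round(4)
E
python3 - <<'E'
from h import *
from scipy.optimize import least_squares
s=bot.camera("scene"); t=bot.camera("top")
S=lambda u,v:(270+u/6,110+v/6); T=lambda u,v:(280+u/5,120+v/5)
def f(x,yaw=-.11):
    P=np.array([x[0],x[1],0]);r=[];R=Rz(yaw)
    for (a,b,h,uv) in [(.021,-.021,.23,(68,462)),(.021,.021,.23,(105,497)),(-.021,.021,.23,(186,470)),(.015,-.015,x[2],(70,308)),(.015,.015,x[2],(103,335)),(-.015,.015,x[2],(156,320))]:
        r.append(proj(s,P+R@[a,b,h])-S(*uv))
    for (a,b,h,uv) in [(-.021,.021,.23,(222,255)),(-.021,-.021,.23,(283,258)),(-.015,.015,.42,(237,165)),(-.015,-.015,.42,(297,162))]:
        r.append(proj(t,P+R@[a,b,h])-T(*uv))
    return np.concatenate(r)
z=least_squares(f,[.6,0,.3]); print(z.x, f(z.x).round(1))
# free lever: fit tip from scene: far end top of handle
for p in [(365,378),(375,390),(360,420)]: print(at_z(s,*S(*p),.212 if p[1]<400 else .188))
print(rel([.47,-.008,.32],183.6), bot.get_obs()["time"])
E
```

```text
[ 0.59139741 -0.00572311  0.31748207] [-1.2 -1.4 -0.7  0.5 -1.3  0.4 -0.4 -0.3 -0.9  0.5 -0.1 -0.1 -1.2  1.
  0.3  1.5 -0.5 -0.  -1.2  1.5]
[ 0.43716409 -0.01008702  0.212     ]
[0.43957936 0.00133095 0.212     ]
[ 0.44133468 -0.00837181  0.188     ]
(array([-426.9, -353.3, -105.5]), array([ 0.    , -0.    , -0.5116])) 1.55
```

>>> {"op": "servo_tool", "data": {"motion": [[[20, 10, -25, 0, 0, -0.05], [0, 40, -25, 0, 0, -0.1], [0, 45, -25, 0, 0, -0.1]]], "gripper": 85}}

```text
time: 1.85
ee_pos: [0.2505, 0.5831, 0.2856]
tcp_rot: [179.9, 0.0, 167.4]
wrist_force: [1.1, -0.4, 1.7]
opening: 0.0848
```

```bash
python3 - <<'E'
from h import *
o=bot.get_obs();print(rel([.47,-.008,.31],183.6),o["q"].round(1))
E
```

```text
(array([-342.7, -529.2,  -25.3]), array([ 0.0019,  0.0007, -0.282 ])) [ 66.7  20.2  36.1 105.8  -0.   79.3]
```

>>> {"op": "servo_tool", "data": {"motion": [[[-24, -38, -5, 0, 0, 0], [-24, -38, -5, 0, 0, 0], [-24, -38, -5, 0, 0, 0], [-24, -38, -5, 0, 0, 0], [-24, -38, -5, 0, 0, 0]]]}}

```text
time: 2.35
ee_pos: [0.3257, 0.3688, 0.3087]
tcp_rot: [-180.0, 0.0, 167.2]
wrist_force: [0.5, -0.2, 0.9]
opening: 0.0848
```

>>> {"op": "servo_tool", "data": {"motion": [[[-24, -38, 0, 0, 0, 0], [-24, -38, 0, 0, 0, 0], [-24, -38, 0, 0, 0, 0], [-24, -38, 0, 0, 0, 0], [-24, -38, 0, 0, 0, 0]]]}}

```text
time: 2.85
ee_pos: [0.4005, 0.1568, 0.3089]
tcp_rot: [180.0, 0.0, 167.2]
wrist_force: [1.8, -0.2, 0.1]
opening: 0.0849
```

```bash
python3 - <<'E'
from h import *
o=bot.get_obs();print(o["time"],o["ee_pos"],o["tcp_rot"],rel([.47,-.008,.31],183.6,o),o["q"].round(1))
E
```

```text
2.85 [0.40053345 0.15677796 0.30890758] [1.79976749e+02 3.50283565e-02 1.67221279e+02] (array([-104.2, -145.3,   -1.1]), array([ 0.0003,  0.0007, -0.2859])) [ 21.4  -8.    8.1 106.1  -0.   34.2]
```

>>> {"op": "servo_tool", "data": {"motion": [[[-26, -36, 0, 0, 0, 0], [-26, -36, 0, 0, 0, 0], [-26, -36, 0, 0, 0, 0], [-22, -34, 0, 0, 0, -0.14], [0, 0, 0, 0, 0, -0.14]]]}}

```text
time: 3.35
ee_pos: [0.4672, -0.0051, 0.308]
tcp_rot: [-180.0, -0.0, -176.8]
wrist_force: [0.5, 1.2, -0.5]
opening: 0.0851
```

```bash
python3 - <<'E'
from h import *
o=bot.get_obs();print(o["time"],o["ee_pos"],o["tcp_rot"],rel([.47,-.008,.2],183.6,o),o["q"].round(1))
w=bot.camera("wrist");cv2.imwrite("pics/w1.png",w["color"][:,:,::-1])
t=bot.camera("scene");cv2.imwrite("pics/s1.png",cv2.resize(t["color"][80:280,230:430,::-1],None,fx=3,fy=3))
R=Rz(-.11)
for n,p in dict(pin=[.5646,-.0028,.2],grip=[.470,-.009,.2]).items(): print(n,proj(w,p))
E
```

```text
3.35 [ 0.46722555 -0.00513949  0.3080173 ] [-1.79954810e+02 -4.37648878e-02 -1.76837696e+02] (array([ -2.7,  -2.9, 108. ]), array([-0.0008, -0.0008, -0.0076])) [ -0.6  -3.   12.6 105.7  -0.   -3.8]
pin [319.20035158 292.94832055]
grip [317.55438016 191.01139903]
```

View pics/w1.png

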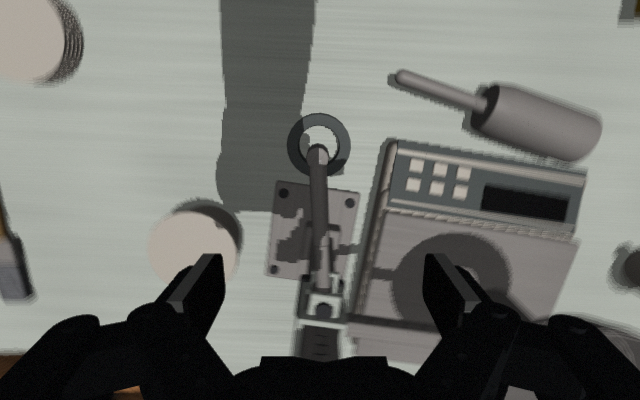

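View pics/s1.png

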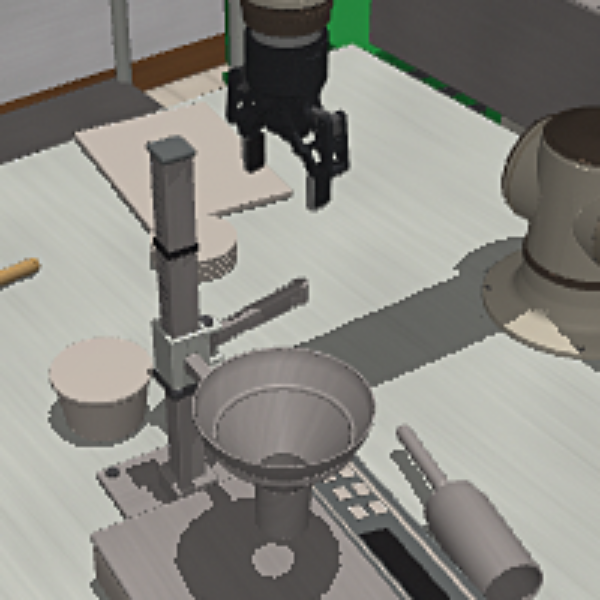

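```bash
python3 - <<'E'
from h import *
w=bot.camera("wrist")
for p,z in [((317,149),.212),((320,200),.212),((325,285),.212),((323,309),.232)]: print(p,at_z(w,*p,z).round(4))
B=[at_z(w,*p,.012)[:2] for p in [(283,193),(350,203),(274,269)]]
print(B, np.arctan2(*(B[0]-B[1])[[0,1]]),np.arctan2(*(B[2]-B[0])[[1,0]]))
print(bot.get_obs()["time"])
E
```

```text
(317, 149) [ 0.4331 -0.0082  0.212 ]
(320, 200) [ 0.4732 -0.0039  0.212 ]
(325, 285) [0.5486 0.0041 0.212 ]
(323, 309) [0.5584 0.003  0.232 ]
[array([ 0.52696505, -0.05461239]), array([0.53659139, 0.03988327]), array([ 0.64574993, -0.06569766])] -3.040072177978334 -0.09305273920808244
3.5
```

>>> {"op": "servo_tool", "data": {"motion": [[[-3, -1, 36, 0, 0, -0.03], [0, 0, 36, 0, 0, 0], [0, 0, 36, 0, 0, 0], [0, 0, 0, 0, 0, 0]]]}}

```text
time: 3.9
ee_pos: [0.4669, -0.0014, 0.1964]
tcp_rot: [180.0, -0.4, -175.3]
wrist_force: [-0.3, 0.3, -0.3]
opening: 0.0854
```

```bash
python3 - <<'E'
from h import *
o=bot.get_obs();print(o["time"],o["ee_pos"],o["tcp_rot"])
w=bot.camera("wrist");cv2.imwrite("pics/w2.png",w["color"][:,:,::-1])
t=bot.camera("scene");cv2.imwrite("pics/s2.png",cv2.resize(t["color"][80:280,230:430,::-1],None,fx=3,fy=3))
E
```

```text
3.9 [ 0.46694981 -0.00135896  0.19637521] [ 179.96284548   -0.39872315 -175.28906004]
```

View pics/w2.png

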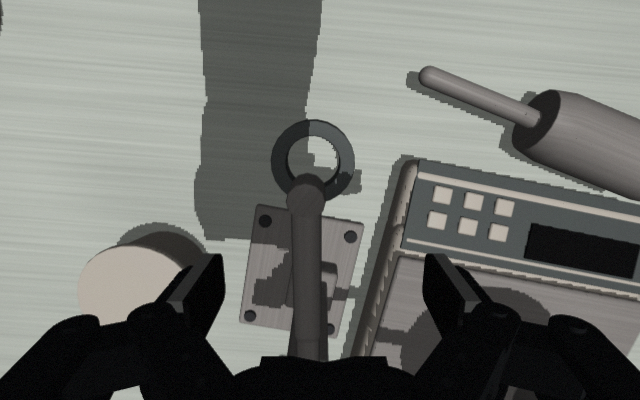

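View pics/s2.png

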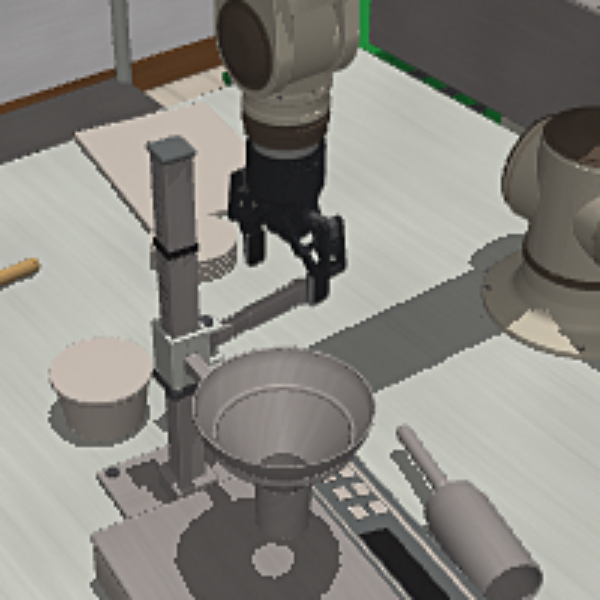

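>>> {"op": "servo_tool", "data": {"motion": [[[0, -6, -3, 0, 0, 0], [0, 0, 0, 0, 0, 0], [0, 0, 0, 0, 0, 0]]], "gripper": 30, "newtons": 90}}

```text
time: 4.3
ee_pos: [0.4705, -0.0084, 0.2052]
tcp_rot: [-180.0, 0.1, -175.2]
wrist_force: [-0.2, 0.2, -0.6]
opening: 0.0436
```

```bash
python3 - <<'E'
from h import *
o=bot.get_obs();print(o["time"],o["ee_pos"],o["tcp_rot"],o["opening"])
w=bot.camera("wrist");cv2.imwrite("pics/w3.png",w["color"][:,:,::-1])
E
```

```text
4.3 [ 0.47051081 -0.00844498  0.20522661] [-1.79987645e+02  1.34013618e-01 -1.75217344e+02] 0.04355657472000714
```

View pics/w3.png

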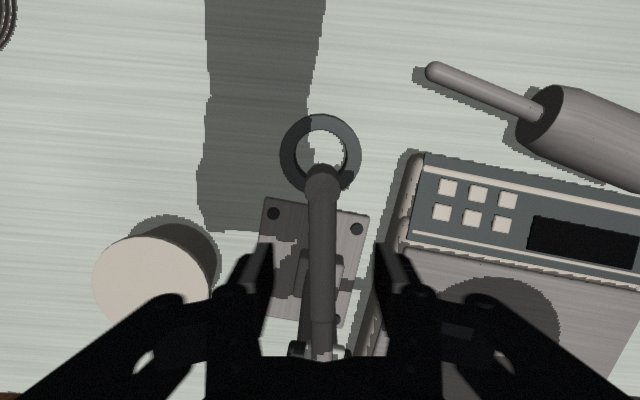

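>>> {"op": "servo_tool", "data": {"motion": [[[0, 0, 4, 0, 0, 0], [0, 0, 0, 0, 0, 0], [0, 0, 0, 0, 0, 0], [0, 0, 0, 0, 0, 0], [0, 0, 0, 0, 0, 0]]], "gripper": 0, "newtons": 90}}

```text
time: 4.85
ee_pos: [0.4698, -0.0083, 0.1997]
tcp_rot: [-180.0, 0.0, -175.2]
wrist_force: [-0.3, -0.8, 0.0]
opening: 0.0002
```

```bash
python3 - <<'E'
from h import *
o=bot.get_obs();print(o["time"],o["ee_pos"],o["tcp_rot"],o["opening"],o["wrist_force"],o["torque"])
E
```

```text
4.85 [ 0.46979054 -0.0082586   0.19971656] [-1.79998460e+02  1.16517586e-03 -1.75170529e+02] 0.00022589942566849188 [-0.2594703  -0.84879489  0.0067549 ] [ 0.00927924 -0.03095406 -0.0271025 ]
```

```bash
python3 - <<'E'
from h import *
w=bot.camera("wrist");cv2.imwrite("pics/w4.png",w["color"][:,:,::-1])
t=bot.camera("scene");cv2.imwrite("pics/s4.png",cv2.resize(t["color"][120:220,270:370,::-1],None,fx=6,fy=6,interpolation=cv2.INTER_CUBIC))
E
```

```text
(no output)
```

View pics/w4.png

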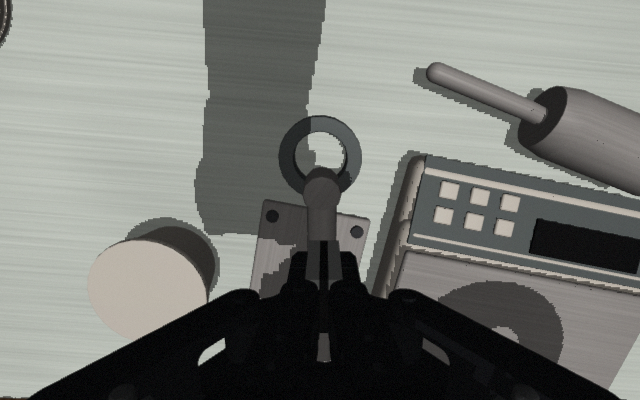

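View pics/s4.png

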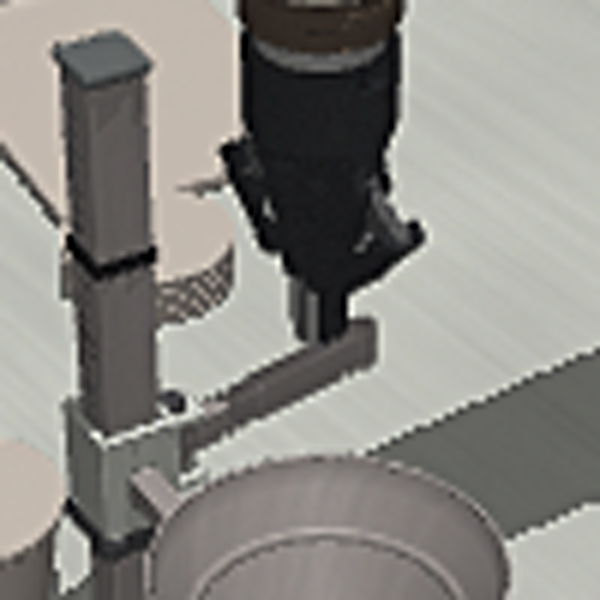

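```bash
python3 - <<'E'
from h import *
t=bot.camera("scene");p=bot.camera("top")
cv2.imwrite("pics/t4.png",cv2.resize(p["color"][120:230,280:380,::-1],None,fx=5,fy=5,interpolation=cv2.INTER_CUBIC))
for z in [.181,.2,.212]:
    print(z,(proj(t,[.4698,-.0083,z])-[270,120])*6, (proj(p,[.4698,-.0083,z])-[280,120])*5)
E
```

```text
0.181 [316.35203211 390.61821711] [260.56956748 438.86650309]
0.2 [316.49567075 360.97116757] [261.71686279 433.81791191]
0.212 [316.58766961 341.98258208] [262.45671602 430.56224057]
```

View pics/t4.png

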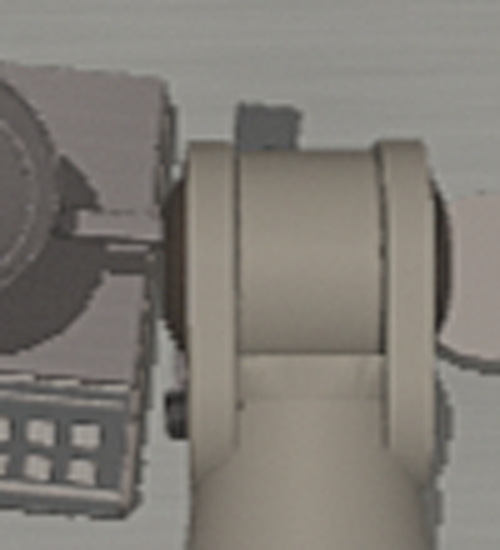

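```bash
python3 - <<'E'
import cv2
s=cv2.imread("pics/w4.png"); cv2.imwrite("pics/w4z.png",cv2.convertScaleAbs(cv2.resize(s[170:380,240:410],None,fx=3.5,fy=2.8,interpolation=cv2.INTER_CUBIC),alpha=2.2,beta=15))
s=cv2.imread("pics/s4.png"); cv2.imwrite("pics/s4z.png",cv2.convertScaleAbs(cv2.resize(s[200:450,180:430],None,fx=2.3,fy=2.3),alpha=2,beta=15))
E
```

```text
(no output)
```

View pics/w4z.png

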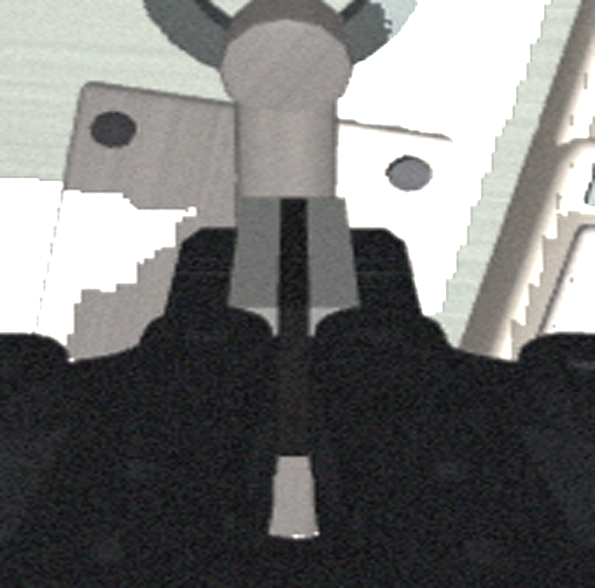

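View pics/s4z.png

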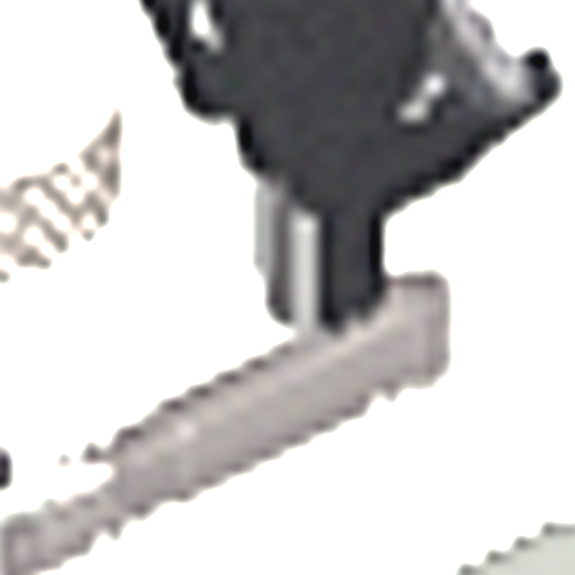

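```bash
python3 - <<'E'
from h import *
s=bot.camera("scene")
R=Ro.from_euler('xyz',[180,0,154.29],degrees=True).as_matrix(); P=np.array([.2385,.4953,.2138])
im=cv2.imread("pics/scene0.png")
out=cv2.resize(im[150:260,470:580],None,fx=5,fy=5,interpolation=cv2.INTER_CUBIC)
for y in (-.045,.045):
  for z,c in ((-.02,(0,255,255)),(0,(0,0,255)),(.019,(0,255,0))):
    q=(proj(s,P+R@[0,y,z])-[470,150])*5; cv2.circle(out,tuple(int(a) for a in q),5,c,-1)
cv2.imwrite("pics/chk.png",out)
im=s["color"][:,:,::-1].copy(); out2=cv2.resize(im[110:220,270:380],None,fx=5,fy=5,interpolation=cv2.INTER_CUBIC)
o=bot.get_obs();R=Ro.from_euler('xyz',o["tcp_rot"],degrees=True).as_matrix();P=o["ee_pos"];print(P,o["q"])
for z,c in ((-.054,(255,0,0)),(-.02,(0,255,255)),(0,(0,0,255)),(.019,(0,255,0))):
    q=(proj(s,P+R@[0,0,z])-[270,110])*5; cv2.circle(out2,tuple(int(a) for a in q),4,c,-1)
cv2.imwrite("pics/chk2.png",out2)
E
```

```text
[ 0.46979399 -0.00826969  0.1997476 ] [-1.00692861e+00 -6.24836645e+00 -2.68851651e+00  9.35556932e+01
 -2.38731923e-03 -5.83360420e+00]
```

View pics/chk.png

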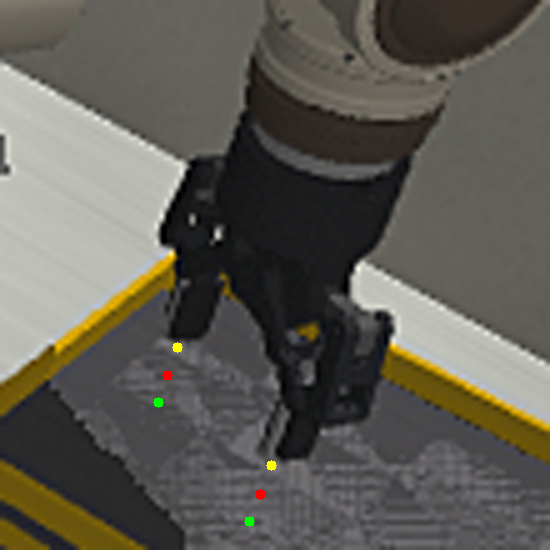

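View pics/chk2.png

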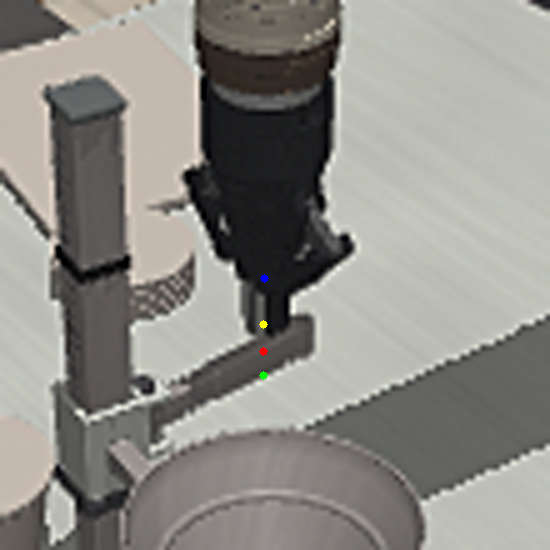

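>>> {"op": "servo_tool", "data": {"motion": [[[0, 0, -5, 0, 0, 0], [0, 0, 0, 0, 0, 0], [0, 0, 0, 0, 0, 0], [0, 0, 0, 0, 0, 0]]], "gripper": 45}}

```text
time: 5.5
ee_pos: [0.4698, -0.0083, 0.2047]
tcp_rot: [-180.0, 0.0, -175.2]
wrist_force: [0.4, 0.1, -0.0]
opening: 0.0452
```

>>> {"op": "servo_tool", "data": {"motion": [[[0, 0, 17, 0, 0, 0], [0, 0, 18, 0, 0, 0], [0, 0, 0, 0, 0, 0], [0, 0, 0, 0, 0, 0]]]}}

```text
time: 5.9
ee_pos: [0.4696, -0.0083, 0.1699]
tcp_rot: [180.0, -0.0, -175.2]
wrist_force: [-0.7, 0.2, 0.5]
opening: 0.0446
```

```bash
python3 - <<'E'
from h import *
o=bot.get_obs();print(o["time"],o["ee_pos"],o["opening"],o["wrist_force"])
w=bot.camera("wrist");cv2.imwrite("pics/w5.png",w["color"][:,:,::-1])
t=bot.camera("scene");cv2.imwrite("pics/s5.png",cv2.resize(t["color"][120:220,270:370,::-1],None,fx=6,fy=6,interpolation=cv2.INTER_CUBIC))
E
```

```text
5.9 [ 0.46959423 -0.00826456  0.16994886] 0.044611067850064266 [-0.72901742  0.21417445  0.54869134]
```

View pics/w5.png

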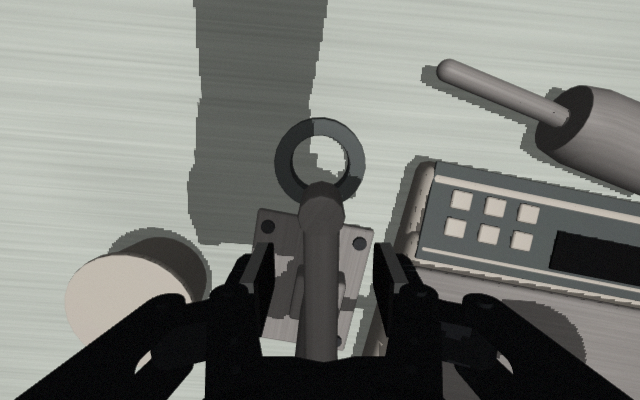

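View pics/s5.png

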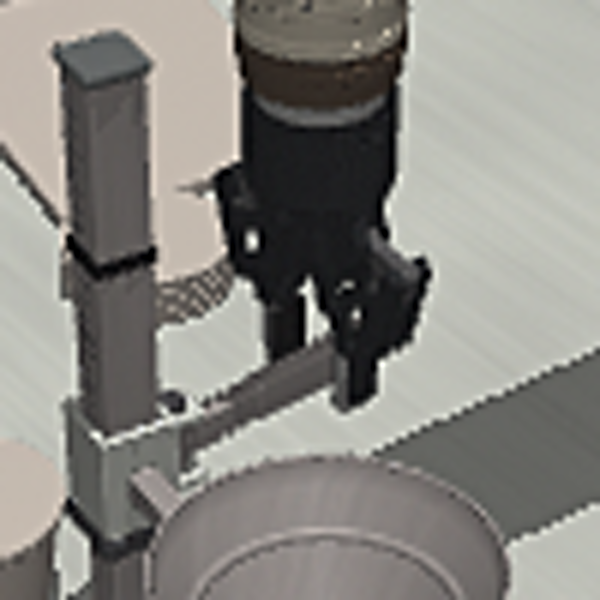

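>>> {"op": "servo_tool", "data": {"motion": [[[0, 0, 2, 0, 0, 0], [0, 0, 0, 0, 0, 0], [0, 0, 0, 0, 0, 0], [0, 0, 0, 0, 0, 0]]], "gripper": 0, "newtons": 100}}

```text
time: 6.4
ee_pos: [0.47, -0.0086, 0.1682]
tcp_rot: [-180.0, 0.0, -175.2]
wrist_force: [-0.0, -3.3, 4.0]
opening: 0.0122
```

```bash
python3 - <<'E'
from h import *
o=bot.get_obs();print(o["time"],o["ee_pos"],o["tcp_rot"],o["opening"],o["wrist_force"],o["torque"])
w=bot.camera("wrist");cv2.imwrite("pics/w6.png",w["color"][:,:,::-1])
t=bot.camera("scene");cv2.imwrite("pics/s6.png",cv2.resize(t["color"][120:220,270:370,::-1],None,fx=6,fy=6,interpolation=cv2.INTER_CUBIC))
E
```

```text
6.4 [ 0.46998686 -0.00862026  0.16818733] [-1.79955727e+02  4.37133511e-02 -1.75206433e+02] 0.012247569114048224 [-0.04733572 -3.294347    4.04478255] [-0.62769552  0.04225217 -0.24725512]
```

View pics/w6.png

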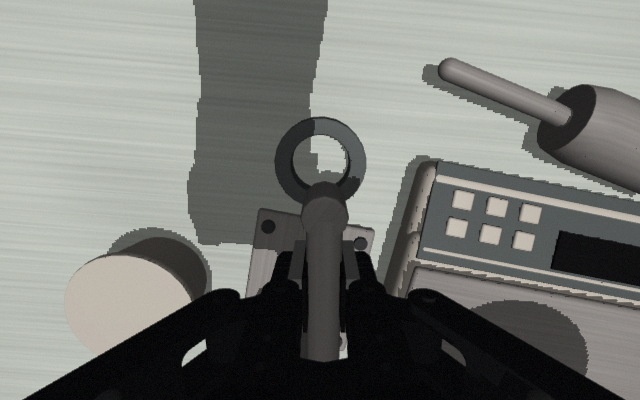

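View pics/s6.png

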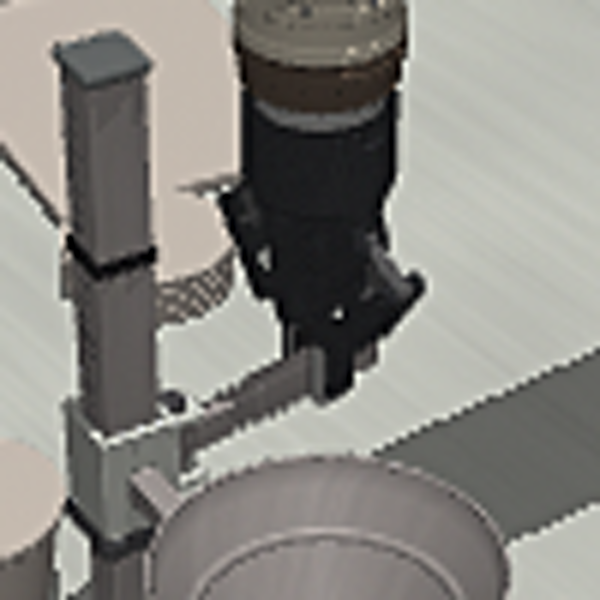

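>>> {"op": "servo_tool", "data": {"motion": [[[0, 0, -6, 0, 0, 0], [0, 0, -10, 0, 0, 0], [0, 0, -12, 0, 0, 0], [0, 0, -12, 0, 0, 0], [0, 0, -10, 0, 0, 0]]]}}

```text
time: 7.0
ee_pos: [0.4699, -0.0086, 0.2171]
tcp_rot: [-180.0, -0.1, -175.2]
wrist_force: [3.1, -4.2, -8.0]
opening: 0.0126
```

>>> {"op": "servo_tool", "data": {"motion": [[[0, 0, -12, 0, 0, 0], [0, 0, -10, 0, 0, 0], [0, 0, -6, 0, 0, 0], [0, 0, 0, 0, 0, 0], [0, 0, 0, 0, 0, 0]]]}}

```text
time: 7.5
ee_pos: [0.4699, -0.0085, 0.245]
tcp_rot: [-180.0, -0.0, -175.2]
wrist_force: [1.9, -4.8, -4.8]
opening: 0.0127
```

```bash
cat > look.py <<'E'
import sys
from h import *
n=sys.argv[1]
o=bot.get_obs();print(o["time"],o["ee_pos"],o["tcp_rot"],o["opening"],o["wrist_force"],o["torque"])
w=bot.camera("wrist");cv2.imwrite(f"pics/w{n}.png",w["color"][:,:,::-1])
t=bot.camera("scene");cv2.imwrite(f"pics/s{n}.png",cv2.resize(t["color"][110:200,260:350,::-1],None,fx=6.5,fy=6.5,interpolation=cv2.INTER_CUBIC))
E
python3 look.py 7
```

```text
7.5 [ 0.4698735  -0.00854975  0.2449999 ] [-1.79970004e+02 -4.55835102e-02 -1.75193074e+02] 0.012686058869485642 [ 1.91961484 -4.81950656 -4.81253434] [-1.00735102 -0.51962935 -0.45988288]
```

View pics/s7.png

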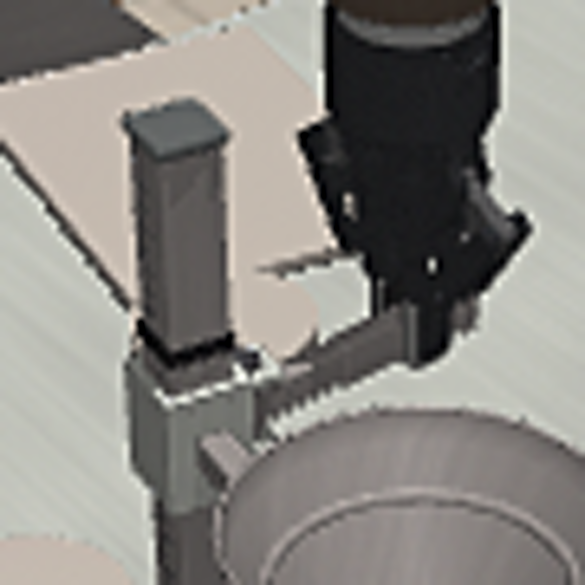

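View pics/w7.png

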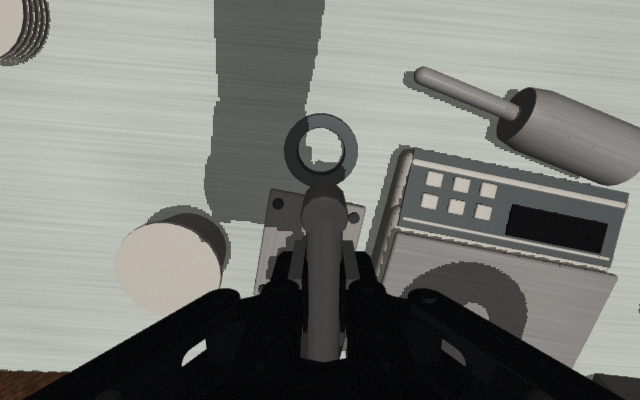

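```bash
cat > gap.py <<'E'
from h import *
from scipy.optimize import minimize_scalar as ms
s=bot.camera("scene")
P=np.array([.5914,-.0057,0]);R=Rz(-.105)
def zfit(w,pts,off,sc,dxy):
    C=[(1,-1),(1,1),(-1,1)]
    out=[]
    for c,p in zip(C,pts):
        if p is None: continue
        out.append(ms(lambda z:(proj(s,P+dxy+R@[c[0]*w,c[1]*w,z])[1]-off[1]-p[1]/sc)**2,bounds=(.1,.5),method='bounded').x)
    return np.round(out,4)
if __name__=="__main__":
    print(zfit(.021,[(68,462),(105,497),(186,470)],(270,110),6,np.zeros(3)),zfit(.015,[(70,308),(103,335),(156,320)],(270,110),6,np.zeros(3)))
    print(zfit(.021,[(128,360),(167,405),None],(260,110),6.5,np.zeros(3)),zfit(.015,[(140,338),(177,366),(233,349)],(260,110),6.5,np.zeros(3)))
E
python3 gap.py; python3 - <<'E'
import cv2
s=cv2.imread("pics/s7.png"); cv2.imwrite("pics/s7z.png",cv2.resize(s[300:430,100:300],None,fx=4,fy=4))
E
```

```text
[0.2252 0.2317 0.2314] [0.3166 0.3192 0.3169]
[0.3016 0.3033] [0.3144 0.3176 0.3157]
```

View pics/s7z.png

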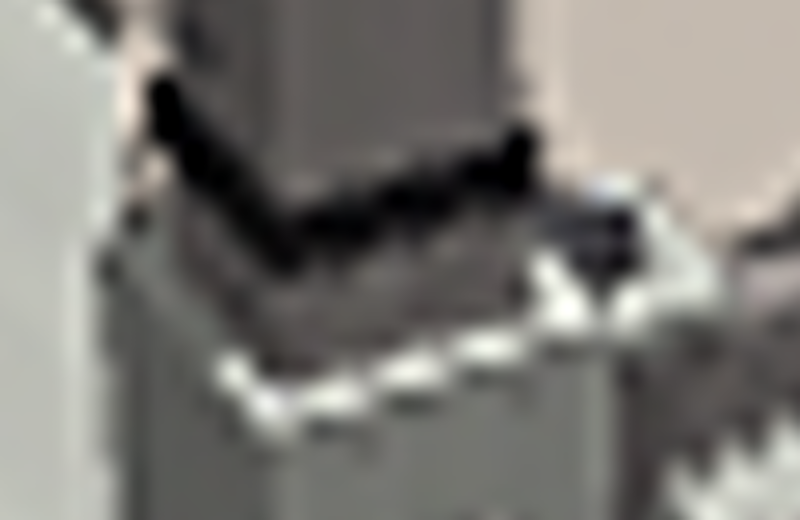

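>>> {"op": "servo_tool", "data": {"motion": [[[0, 0, -5, 0, 0, 0], [0, 0, -5, 0, 0, 0], [0, 0, 0, 0, 0, 0], [0, 0, 0, 0, 0, 0]]]}}

```text
time: 8.05
ee_pos: [0.4699, -0.0085, 0.2549]
tcp_rot: [-180.0, -0.0, -175.2]
wrist_force: [2.4, -4.3, -5.2]
opening: 0.0128
```

```bash
python3 look.py 8;  python3 - <<'E'
import cv2
s=cv2.imread("pics/s8.png"); cv2.imwrite("pics/s8z.png",cv2.resize(s[280:430,100:300],None,fx=4,fy=4))
E
```

```text
8.05 [ 0.46986201 -0.00851218  0.2549393 ] [-1.79975368e+02 -4.56801110e-02 -1.75191567e+02] 0.012772980574941433 [ 2.40843296 -4.32267441 -5.24520398] [-0.9921934  -0.50011907 -0.44828542]
```

View pics/s8z.png

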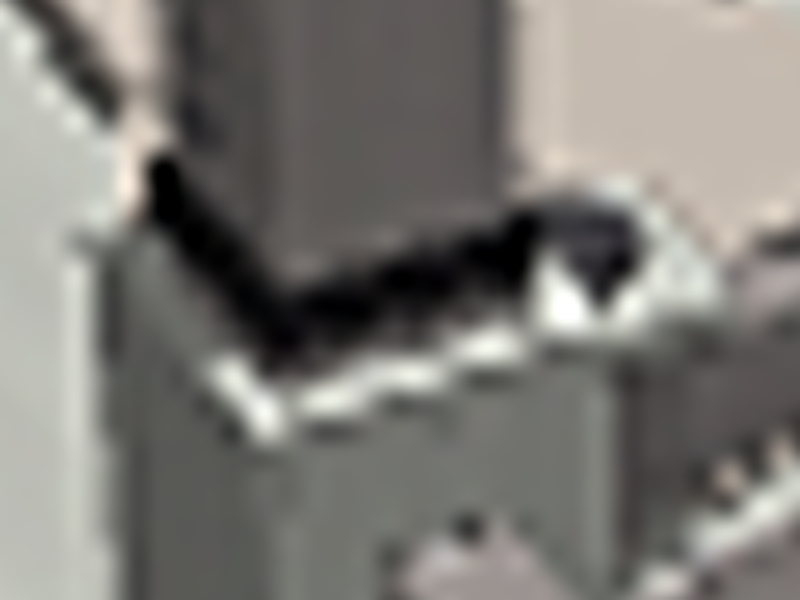

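>>> {"op": "servo_tool", "data": {"motion": [[[0, 0, -2.5, 0, 0, 0], [0, 0, 0, 0, 0, 0], [0, 0, 0, 0, 0, 0]]]}}

```text
time: 8.45
ee_pos: [0.4699, -0.0085, 0.2573]
tcp_rot: [-180.0, -0.1, -175.2]
wrist_force: [2.7, -5.0, -5.7]
opening: 0.0121
```

```bash
python3 look.py 9;  python3 - <<'E'
import cv2
s=cv2.imread("pics/s9.png"); cv2.imwrite("pics/s9z.png",cv2.resize(s[280:430,100:300],None,fx=4,fy=4))
from h import *
g=bot.camera("scene")["color"].mean(2).round().astype(int)
print(g[152:178,280:297])
z=cv2.imread("pics/scene0.png").mean(2).round().astype(int); print(z[152:196,280:297])
E
```

```text
8.45 [ 0.46987417 -0.00852577  0.25734982] [-1.79974822e+02 -5.09508312e-02 -1.75194298e+02] 0.012145228938520151 [ 2.65351793 -5.01970564 -5.70952642] [-1.00592703 -0.52469434 -0.3783902 ]
[[201  90  64  62  72  83  94  89  89  92  91  91  91  87  79 202 191]
 [201 129  61  72  72  83  94  90  88  91  91  92  89  88  81 159 192]
 [205 132  51  71  71  80  94  90  89  92  90  92  90  87  80 162 194]
 [202 138  62  62  72  78  93  90  89  91  91  91  91  88  81 162 193]
 [141 116  62  73  72  73  92  91  88  91  91  92  90  88  82 163 194]
 [183 138  41  61  73  74  93  90  89  91  91  92  90  88  82 164 194]
 [206 174  65  51  74  71  92  91  90  90  92  92  91  88  85 165 199]
 [209   0  59  77  74  70  90  91  89  89  92  93  91  88  89 131 207]
 [214   0  18  70  77  71  91  91  88  91  93  93  93  92  93 103  61]
 [119   7   5  23  68  73  94  91  90  92  94  95  98  98  80  16  61]
 [102  82  14   9  25  75  95  95  93  96 100  61  56  13   7   2 103]
 [102 111  72  12  11  44  99 101  60  50   9   8   7  13   5  26 175]
 [ 81 110 108  62   5  11  36  13   7   6  12   8  30  66 
[... 3361 characters left out ...]
153  75  64  70  69  83  88  87  89  88  89  89  87  84  68]
 [122  88 101  84  65  61  69  82  89  88  89  88  88  89  87  83 144]
 [139  83 102  83  56  69  70  80  90  87  89  89  87  88  85  80 128]
 [175  76 100 106  61  59  68  76  90  88  88  87  86  84  78  78  77]
 [175  74  85 101 104  58  63  73  88  85  83  81  83  93  69 142 240]
 [174  74  86  81 108 113  74  64  81  83  86  87 145 241 219 218 129]
 [210  73  85  85  78 218 231  61  87 147 191 218 220 149  85 106 106]
 [208  72  85  87  83  73 188 168 218 231 151  96 103 108 113 113 111]
 [206  71  86  88  87  82 101 176  94 104 107 113  96 113 115 114 111]
 [198  73  84  87  88  86  78 115 112 111 114 116  99 115 115 114 112]]
```

View pics/s9z.png

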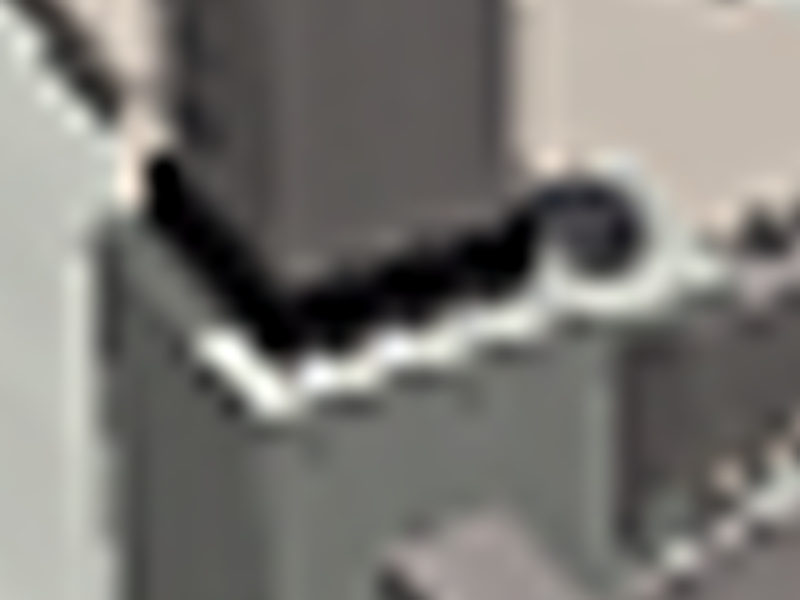

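```bash
python3 - <<'E'
from h import *
from scipy.optimize import brentq
s=bot.camera("scene")
P=np.array([.5914,-.0057,0]);R=Rz(-.105); f=lambda z,a=0:proj(s,P+R@[a,.015,z])
v0=f(.23)[1]; print(v0)
for dv in (26.0,26.7,26.4): print(dv,brentq(lambda z:f(z)[1]-v0+dv,.2,.4))
E
```

```text
189.90076310372564
26.0 0.3202999579165436
26.7 0.3226222957373954
26.4 0.3216276758160675
```

>>> {"op": "servo_tool", "data": {"motion": [[[0, 0, -1.5, 0, 0, 0], [0, 0, 0, 0, 0, 0], [0, 0, 0, 0, 0, 0]]], "newtons": 115}}

```text
time: 8.95
ee_pos: [0.4699, -0.0085, 0.2588]
tcp_rot: [-180.0, -0.1, -175.2]
wrist_force: [3.0, -5.3, -6.1]
opening: 0.0118
```

>>> {"op": "servo_tool", "data": {"motion": [[[-0.1, -4.7, 0, 0, 0, -0.05], [-0.3, -7.6, 0, 0, 0, -0.08], [-0.3, -7.6, 0, 0, 0, -0.08], [0, 0, 0, 0, 0, 0], [0, 0, 0, 0, 0, 0]]]}}

```text
time: 9.45
ee_pos: [0.4734, -0.0283, 0.2586]
tcp_rot: [-180.0, -0.1, -163.2]
wrist_force: [1.8, -4.8, -5.0]
opening: 0.012
```

```bash
cat > look2.py <<'E'
import sys
from h import *
n=sys.argv[1]
o=bot.get_obs();print(o["time"],o["ee_pos"],o["tcp_rot"],o["opening"],o["wrist_force"],o["torque"])
g=bot.camera("scene")["color"]
print(g.mean(2).round().astype(int)[160:170,283:294])
cv2.imwrite(f"pics/s{n}.png",cv2.resize(g[110:210,260:360,::-1],None,fx=6,fy=6,interpolation=cv2.INTER_CUBIC))
w=bot.camera("wrist");cv2.imwrite(f"pics/w{n}.png",w["color"][:,:,::-1])
E
python3 look2.py 10
```

```text
9.45 [ 0.47337653 -0.02834414  0.2586418 ] [-1.79992470e+02 -9.55715973e-02 -1.63182457e+02] 0.011971724456286524 [ 1.7940874  -4.82360715 -4.99716218] [-1.09556105 -0.32337047 -0.50898024]
[[ 71  76  71  91  91  90  90  92  93  94  93]
 [ 25  69  73  95  92  90  92  95  96  97  98]
 [  6  22  74  96  96  93  97 100  59  56  12]
 [ 16  13  43  99 101  59  49   9   7   6   3]
 [ 75   8  10  36  13   7   4   6  19  59  54]
 [110  76   0   6   3  20  55  52 114 254 226]
 [146 234  59  47  49 117 242 223 214 137  95]
 [ 79 167 224 230 236 211 136  95 105 110 113]
 [ 84  74 178 113  93 106 109 113 111 114 102]
 [ 87  84 102 112 112  98 114 114 113 114 115]]
```

View pics/s10.png

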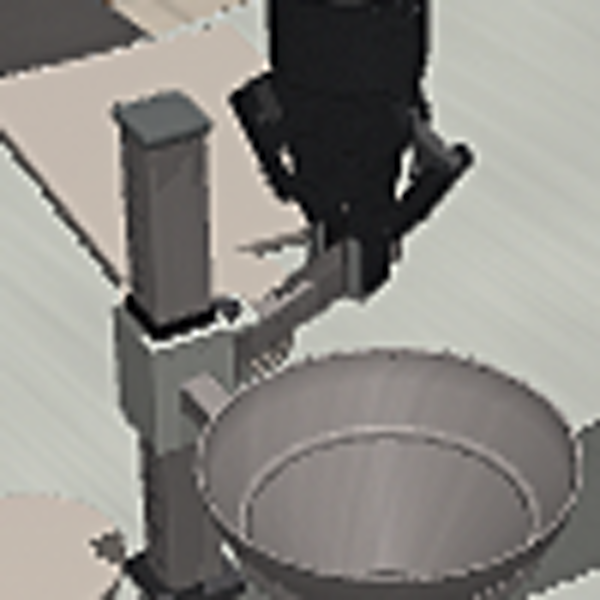

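View pics/w10.png

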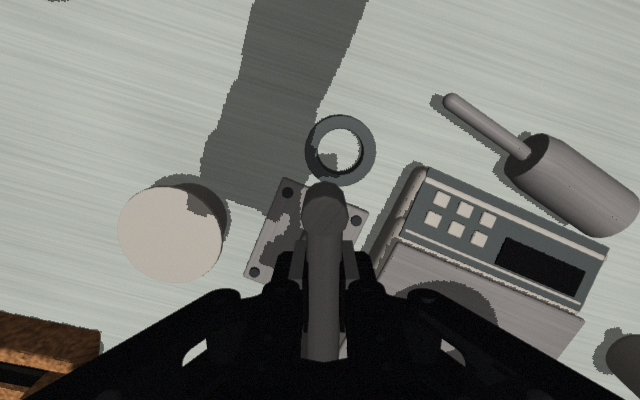

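>>> {"op": "servo_tool", "data": {"motion": [[[-0.3, -7.6, 0, 0, 0, -0.08], [-0.3, -7.6, 0, 0, 0, -0.08], [-0.3, -7.6, 0, 0, 0, -0.08], [0, 0, 0, 0, 0, 0], [0, 0, 0, 0, 0, 0]]]}}

```text
time: 10.05
ee_pos: [0.4822, -0.0495, 0.2587]
tcp_rot: [180.0, -0.1, -149.5]
wrist_force: [-1.1, -8.5, -5.1]
opening: 0.012
```

```bash
python3 look2.py 11
```

```text
10.05 [ 0.48224587 -0.04949023  0.25870557] [ 1.79996274e+02 -1.37535193e-01 -1.49450953e+02] 0.01202309569381657 [-1.10916268 -8.50193901 -5.1211859 ] [-1.52708613  0.04421583 -0.58431795]
[[ 69  77  70  91  90  90  90  92  93  94  93]
 [ 24  69  74  95  92  91  92  96  95  97  97]
 [  5  24  75  97  95  93  97 101  60  55  11]
 [ 14  11  43 100 100  59  48   9   6   6   5]
 [ 75  10  10  36  12   5   4   4  20  59  54]
 [109  76   1   5   5  19  56  54 114 254 226]
 [145 234  64  46  49 117 243 224 214 136  95]
 [ 79 165 238 229 235 211 119  96 105 110 113]
 [ 84  74 177 112  94 107 110 114 111 114 101]
 [ 86  84 102 112 113  99 114 115 114 115 116]]
```

View pics/w11.png

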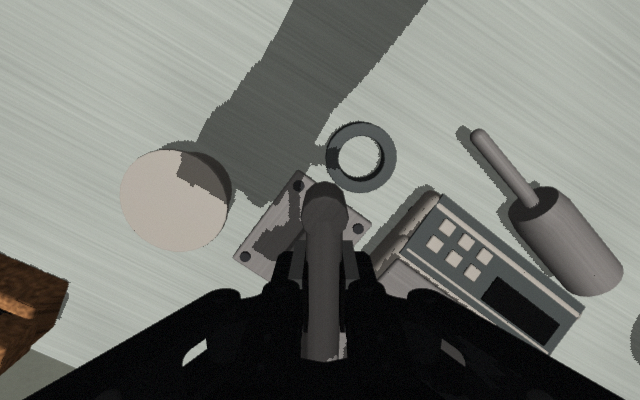

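>>> {"op": "servo_tool", "data": {"motion": [[[-0.3, -7.6, 0, 0, 0, -0.08], [-0.3, -7.6, 0, 0, 0, -0.08], [-0.3, -7.6, 0, 0, 0, -0.08], [-0.3, -7.6, 0, 0, 0, -0.08], [0, 0, 0, 0, 0, 0]]]}}

```text
time: 10.65
ee_pos: [0.5016, -0.0737, 0.2587]
tcp_rot: [180.0, -0.2, -131.0]
wrist_force: [-3.0, -10.5, -6.0]
opening: 0.012
```

```bash
python3 look2.py 12
```

```text
10.65 [ 0.50157666 -0.07365094  0.25866346] [ 179.96599323   -0.20198956 -131.00521703] 0.012049790854631367 [ -3.03874234 -10.53177546  -5.99658693] [-1.96036815  0.50624197 -0.48868701]
[[ 70  77  70  91  91  89  90  92  94  93  93]
 [ 24  69  73  95  92  90  92  96  96  98  98]
 [  8  23  75  96  95  93  97 100  60  55  13]
 [ 14  12  44 100 100  60  50   9   7   3   6]
 [ 76   9   9  34  13   5   3   5  20  59  54]
 [110  77   2   5   6  20  55  54 114 255 226]
 [147 235  60  46  56 116 243 224 215 137  94]
 [ 80 167 228 230 236 213 137  95 105 110 113]
 [ 83  73 179 113  94 106 110 113 111 114 101]
 [ 87  84 102 112 113  98 115 115 113 115 115]]
```

View pics/s12.png

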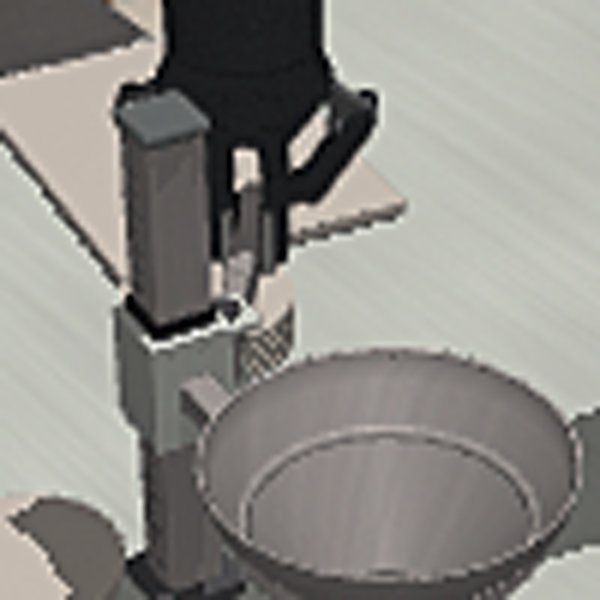

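View pics/w12.png

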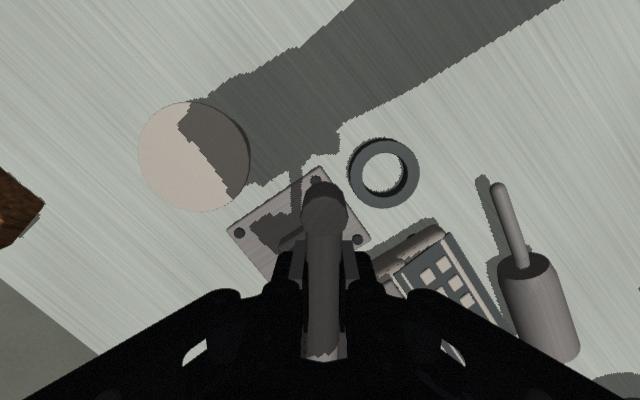

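>>> {"op": "servo_tool", "data": {"motion": [[[-0.3, -7.6, 0, 0, 0, -0.08], [-0.3, -7.6, 0, 0, 0, -0.08], [-0.3, -7.6, 0, 0, 0, -0.08], [0, 0, 0, 0, 0, 0]]]}}

```text
time: 11.15
ee_pos: [0.5208, -0.0869, 0.2586]
tcp_rot: [180.0, -0.2, -117.3]
wrist_force: [-2.1, -13.7, -5.6]
opening: 0.012
```

```bash
python3 look2.py 13
```

```text
11.15 [ 0.52075288 -0.08687161  0.25863554] [ 179.96952117   -0.22374917 -117.2597283 ] 0.012013783108081483 [ -2.14354534 -13.72859611  -5.57528746] [-2.58896002  0.24837922 -0.31779277]
[[ 69  77  71  91  91  89  90  93  94  93  93]
 [ 24  69  73  95  92  90  92  96  96  97  99]
 [  9  23  75  96  96  92  97 101  60  54  12]
 [ 15  12  43  99 100  59  50  10   8   7   6]
 [ 74   7  11  35  13   6   3   6  19  58  54]
 [110  76   2   5   7  22  56  54 115 252 227]
 [147 235  62  46  55 117 242 224 216 137  95]
 [ 80 167 235 229 235 214 138  96 105 110 113]
 [ 85  73 180 115  94 106 110 113 112 114 101]
 [ 87  84 102 111 112  98 115 115 112 115 115]]
```

>>> {"op": "servo_tool", "data": {"motion": [[[0, -4.7, 0, 0, 0, -0.05], [0, -3.8, 0, 0, 0, -0.04], [0, 0, 0, 0, 0, 0], [0, 0, 0, 0, 0, 0]]]}}

```text
time: 11.65
ee_pos: [0.528, -0.0905, 0.2586]
tcp_rot: [179.9, -0.2, -112.3]
wrist_force: [-2.3, -14.7, -4.8]
opening: 0.0122
```

```bash
python3 look2.py 14
```

```text
11.65 [ 0.52798706 -0.0904951   0.2586299 ] [ 179.94852629   -0.23305357 -112.25887866] 0.01215449344736194 [ -2.33285223 -14.70224242  -4.82938621] [-2.75043292  0.20491356 -0.56783056]
[[ 71  76  71  91  91  89  90  92  93  94  94]
 [ 24  70  73  95  92  90  93  96  96  97  98]
 [  6  24  75  95  94  92  97 101  59  55  14]
 [ 13  11  43  99 100  59  50   8   3   5   4]
 [ 75   9  10  37  12   7   4   7  19  59  54]
 [110  74   1   5   6  19  59  54 114 251 227]
 [148 236  59  47  53 118 254 224 220 139  95]
 [ 80 169 225 231 223 216 137  95 105 110 113]
 [ 84  74 186 116  95 107 111 112 111 115 101]
 [ 87  85 102 112 113  99 114 114 114 115 116]]
```

View pics/w14.png

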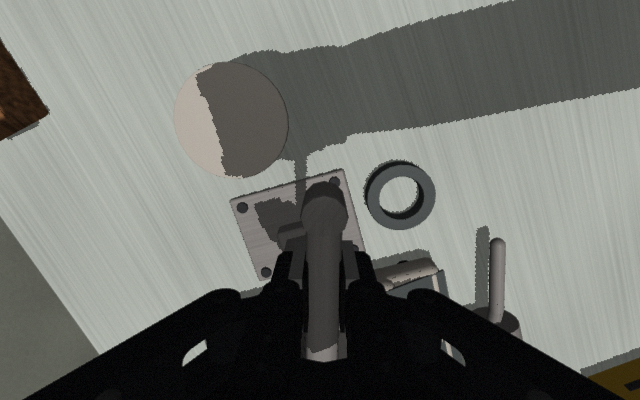

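>>> {"op": "servo_tool", "data": {"motion": [[[0, -2.8, 0, 0, 0, -0.03], [0, -1.9, 0, 0, 0, -0.02], [0, 0, 0, 0, 0, 0], [0, 0, 0, 0, 0, 0]]]}}

```text
time: 12.15
ee_pos: [0.5301, -0.0914, 0.2586]
tcp_rot: [179.7, -0.2, -109.5]
wrist_force: [-14.8, -8.9, -3.4]
opening: 0.0117
```

```bash
python3 look2.py 15
```

```text
12.15 [ 0.53012892 -0.09139264  0.25856693] [ 179.67469755   -0.21202272 -109.46628053] 0.011742854626429107 [-14.80646522  -8.86022168  -3.42318332] [-1.68254358  2.41718596 -1.6324232 ]
[[ 69  78  71  92  92  90  89  93  93  93  93]
 [ 23  69  73  94  92  91  93  96  96  98  98]
 [  9  22  76  96  95  93  97 100  60  55  12]
 [ 15  11  43  99 101  59  50   7   8   4  10]
 [ 75   9  10  35  12   2   5   7  20  57  68]
 [111  74   1   5   6  20  59  53 114 251 225]
 [149 235  58  47  52 118 255 225 222 138  94]
 [ 80 170 224 230 223 216 137  95 105 110 113]
 [ 84  74 186 133  95 106 109 113 112 115 102]
 [ 88  84 100 111 112  98 115 115 114 114 116]]
```

>>> {"op": "servo_tool", "data": {"motion": [[[0, 0, 0, 0, 0, 0], [0, 0, 0, 0, 0, 0], [0, 0, 0, 0, 0, 0]]]}}

```text
time: 12.55
ee_pos: [0.5301, -0.0914, 0.2586]
tcp_rot: [179.7, -0.2, -109.5]
wrist_force: [-12.9, -8.2, -3.4]
opening: 0.0124
```

```bash
python3 look2.py 16 | head -1
```

```text
12.55 [ 0.53013854 -0.09136803  0.25857802] [ 179.68225346   -0.21145808 -109.46837176] 0.012356491422151407 [-12.89693725  -8.17449593  -3.44471229] [-1.78440105  2.40426764 -1.63541221]
```

View pics/s16.png

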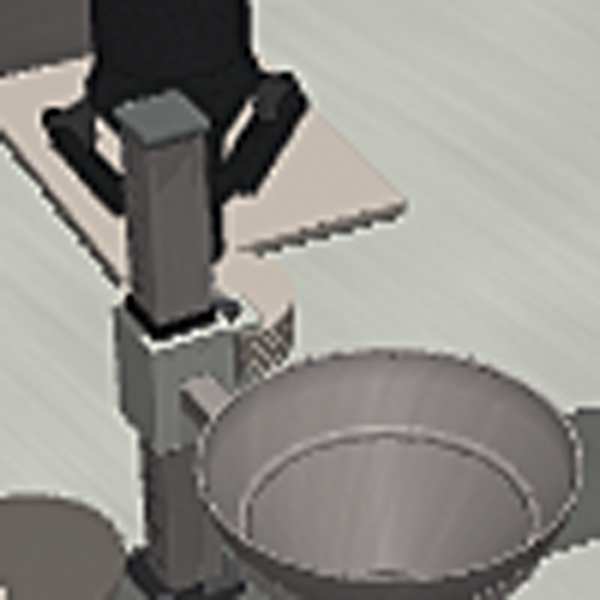

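The sleeve's top edge (front corner near pixel (155,345) in the crop) sits directly under the tape band. The lever is swung round behind the column, and the gripper still holds it.

```bash
python3 - <<'E'
from workcell import bot
print(bot.job_done()); o=bot.get_obs(); print(o["time"],o["ee_pos"],o["opening"],o["wrist_force"])
E
```

```text
the job is handed in; nothing more can be done
None
the job is handed in; nothing more can be done
```

I raised the sleeve about 90 mm to the lower edge of the tape band with the lever still open. I then swung the lever to its stop while holding the sleeve there, and handed the job in at about 12.6 s, still gripping the lever.

**Last checks**
- **Sleeve at the mark:** the scene picture shows the sleeve's top edge against the band's lower edge, with a gap of about 0 to 1 mm. The picture did not change during the swing.
- **Lever shut:** I put the lever at about 1.3 rad. At the stop, the side force on the handle rose from about 2 N to 15 N and was still 13 N at the end.
- **Grip:** the fingers were stopped at 12 mm on the handle, which is 14 mm thick, with the grip set to 115 N.

**What failed or disagreed**
- **First grasp missed:** the fingers closed just above the lever. In the pictures the real fingertips stand roughly 30 mm higher than the reported tool position suggests. I went about 32 mm lower and gripped it on the second try.
- **Mark height:** my estimates ranged from 317 to 322 mm above the bench. I settled on the one from the last close look at the band.
- **Bystanders:** nothing was touched as far as the pictures and forces show, but I did not measure their positions again at the end.

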